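# Flush the new cartridge of the worktop water filter

## Task

A new cartridge has just gone into the plumbed-in water filter and has to be flushed gently. First set the filter's inlet lever half open, at 45 degrees between closed and open. Then take the key with the square bow from the wooden key block, push it fully home in the keyway of the flush valve (its pins are sticky, so wiggle it if it hangs), turn it a quarter turn clockwise to the stop and keep holding it there against the return spring: the program finishes while the gripper is still holding the turned key. Leave the lever at half, the other two keys in the block, and the things standing around where they are.

Things in the scene. Friction and masses are not known exactly. Their poses are not given: they have to be found in the camera images.
- water_filter: Plumbed-in water filter on a fixed steel base plate 180 x 276 mm: white cartridge lying across the back, lever valve and gauge at the left front, black flush valve block (78 x 74 x 52 mm) with a steel faceplate and keyway on top at the right front. Nothing is over 95 mm high. Origin: about mid-base, on the worktop; x to its back, y to its left, z up; yaw within 0.25 rad.
- keyway (a point): Centre of the keyway's mouth in the 46 mm square faceplate, 52 mm above the worktop; at (-40, -85, 52) mm in the filter's frame, same axes. Slot 14 mm (x) by 6 mm (y), mouth bevelled 1.5 mm, 34 mm deep. The 6 mm faceplate does not turn; the plug under it does. Two sprung pins 15 and 21 mm down hold the key up at about 8 N; 15 N or a small wiggle passes them.
- lever_axis (a point): On the vertical axis of the inlet lever, at the lever's mid-height, 83 mm above the worktop; at (-2, 80, 83) mm in the filter's frame and with the same axes.
- lever_grip (a point): Middle of the lever's black sleeve, 60 mm from the lever's axis, 83 mm above the worktop; moves with the lever, its x axis pointing along the lever to the axis. The sleeve is 14 mm wide, 14 mm high and runs from 30 to 86 mm from the axis; free space below it for the fingertips.
- inlet_lever (a joint): Angle of the inlet lever, rad: 0 closed (lever points along the filter's -x, to the front), pi/2 fully open (along the filter's -y, to the right, along its pipe); opens anticlockwise seen from above; half open is 0.785. Stiff (0.15 N m), stays where it is left. Starts between 0 and 0.3.
- flush_lock (a joint): Angle of the lock's plug, rad: 0 in line with the keyway, growing clockwise seen from above to the stop at 1.5. A spring returns it (0.03 N m at 0, 0.15 at the stop). It can be turned only by a key that is fully home (collar on the faceplate). The key has up to 0.15 rad of play in the plug and must turn that much further.
- key_block: Heavy block of brown wood, 46 x 122 mm, 32 mm high, with three keyholes in a row along its y axis, 36 mm apart; a key stands in each, which one where varies. Origin: middle of its underside. Yaw within 0.25 rad. (The wall cabinets' doors begin at x = 0.62 m, 0.50 m above the worktop: travel low there.)
- square_key: The flush valve's key, upright in the block: flat square black bow 28 mm wide (y), 9 mm thick (x), 4 to 32 mm above the origin; collar 20 mm across; below it a 4.4 mm round waist 8.5 mm long, then a blade 12 mm (y) by 4 mm (x), tapered tip 30 mm below the origin. Origin: centre of the collar's underside, which rests on the block or, home, on the faceplate. Fits either way round. Under 65 g.
- round_key: A key for something else, same size and material but with a solid round bow 30 mm across; it does not turn in this lock. Must stay in the block. Origin: centre of the collar's underside.
- ring_key: A key for something else, same size and material but with a ring-shaped bow 30 mm across with an 18 mm hole; it does not turn in this lock. Must stay in the block. Origin: centre of the collar's underside.
- mug: Small cream mug, 59 x 84 x 56 mm, standing behind the filter. Origin: middle of its underside. Leave it.
- scissors: Scissors with blue grips, 199 mm long, lying flat behind the filter. Leave them.
- tape_roll: Roll of brown tape, 92 mm across, 48 mm high, behind the key block. Leave it.
- spoon: Steel teaspoon, 130 mm long, lying at the front edge of the worktop. Leave it.
- lemon: Lemon, 78 mm long, at the far right. Leave it.

How it is judged:
On the way, in this order (a step that is already met when the one before it is completed fails the run):
1. the inlet lever stands half open (value of joint inlet_lever between 0.665 and 0.905 rad), for 0.3 s.
2. the square-bowed key is fully home in the keyway (all of step 1 and z of square_key in the frame of keyway below 0.0025 m and horizontal distance between square_key and keyway below 0.003 m and angle between square_key's own z axis and vertical below 0.09 rad), for 0.1 s.
3. the key is turned a quarter and held there against the spring (all of step 2 and value of joint flush_lock above 1.3 rad and contact force between the fingers and square_key above 2 N), for 0.5 s.
At the end, for the whole second after the job is handed in: The gripper holds the square-bowed key, home in the keyway (collar within 2.5 mm of the faceplate, 3 mm of centre, 5 degrees of upright), plug past 1.3 rad and at rest; inlet lever at 0.785 +/- 0.12 rad; other keys moved under 20 mm, bystanders under 30 mm (all of step 3 and velocity of joint flush_lock below 0.1 rad/s and distance of each of round_key, ring_key from where it was at the start of the episode below 0.02 m and distance of each of mug, spoon, scissors, tape_roll, lemon from where it was at the start of the episode below 0.03 m); the arm keeps its last pose, push and grip.
It fails at once if another key is pulled out of the block (distance of any of round_key, ring_key from where it was at the start of the episode above 0.02 m).
It fails at once if a bystander is knocked over or pushed away by more than 30 mm (distance of any of mug, spoon, scissors, tape_roll, lemon from where it was at the start of the episode above 0.03 m).
It also fails if it takes over 61 s, if anything falls off the work surface, if the arm or the gripper's body presses on something with over 40 N, if the wrist force passes 120 N, or if a joint passes its speed limit or range.

## Robot

A 6-joint arm with a two-finger parallel gripper is mounted at the origin on a cart in front of the work surface, level with it; the furniture and walls round the work are solid. World frame = base frame: x ahead of the robot, y to its left, z up, the work surface at z = 0. Lengths are in m, angles in rad, forces in N, time in s.
With the tool pointing down it reaches from about 0.25 to 0.85 m from the base axis. Payload 12.5 kg.
Tool frame: the origin (TCP) lies on the centre line of the jaws, within the pads' length; the fingertips stand ctrl.nose_length ahead of it and the grasp point (between the pads) lies 2 mm behind it (ctrl.nose_length is the distance from the TCP to the fingertips, in m); z points along the fingers, y is the line along which they close (so a half turn about z gives the same grasp; the last joint's range is limited). The gripper opens to 93 mm and grips with 3 to 60 N. Pads are 15 mm wide; open, the fingers measure 128 mm over their backs; the gripper's body (75 mm by 188 mm) begins 65 mm behind the grasp point.
Start: joints at [1.1, 0.351, 1.652, -0, 1.139, -0.085], TCP at [0.207, 0.51, 0.236] pointing down, gripper open.
Joint ranges: [-2.75, 2.75], [-0.79, 2.1], [0.01, 2.65], [-1.57, 4.71], [0.07, 3.14], [-2.87, 2.87]. Speed limits (rad/s): [2.22, 2.22, 2.79, 3.14, 3.14, 3.14].

## Interface

Orientations are given as a unit quaternion [w, x, y, z].
In Python, from station import ctrl gives the robot as it stands.
- The arm moves only by the shell command python3 -m pendant 'ROWS' [OPENING] [FORCE]. ROWS is JSON, a list of rows, each an object of numbers: "x", "y", "z": the shift along the tool's x, y, z as a fraction of full scale; "ax", "ay", "az": the turn, a rotation vector about the tool's x, y, z as a fraction of full scale. A call has 1 to 12 rows; each row is the pose to reach, as a shift and turn from the pose commanded when the call began, along the tool's axes at that moment, turning the shorter way round; what a row does not reach only later rows make up. Full scale, the value 1, is 8 cm for a shift and 180 degrees for a turn. A row lasts 1/12 s, in which the tool goes at most 41.7 mm and 7.16 degrees, less where a joint would pass 70% of its speed; a pose out of reach is approached as far as the arm can. A call with a number of a shift or a turn outside -1 to 1 is refused whole. A call with a gripper value outside its range is refused whole. OPENING is the closure, from 0 (fully open) to 1 (shut), set as the call begins (- or left out, the last holds). The fingers move at their own pace and stop on an object; FORCE is the grip in N (left out, the last holds). Time passes only in rows, so rows that repeat a pose let the fingers close. It gives the time, the measured TCP pose, the force, the opening and the grip force at its end, in the units of the state.
- ctrl.get_obs(): the state, without advancing time (a new reading comes with each control period).
- ctrl.get_image(name): name is "side" or "top"; returns the picture (384x512x3 uint8, red, green, blue); there is no depth.
- ctrl.camera_info(name): a dict with "K" (3x3 intrinsics, pixels), "world_from_camera" (4x4, takes a point from camera to world coordinates). Camera axes: x right, y up, looking along -z (the intrinsics and any distortion apply to the point x, -y, -z); pixel columns grow to the right and rows downward; lengths in m; the calibration is good to about 2 mm. A picture is of the moment at which its call begins. camera_info takes no time and is no camera call.
- ctrl.hand_in(): hands the job in; it is judged then, once.
Trained networks look in the newest picture that a camera, given by its name, has taken for a name from the list of things; names that differ only in an ending like _2 or _b are one class to them, and where a whole thing is asked for, a point or a joint stands for the part that bears it (a point fixed in the world has none). Each returns a list of dicts, best first, with "conf" (0 to 1); they miss things now and then, are a little off and sometimes report something else, mostly with a low value. They report only what shows in the picture. A call takes as long as a camera call.
- ctrl.search_frame(camera, target): "rect" ([left, top, right, bottom] in pixels, round what is visible of it).
The state is a dict: "t": time; "joint_pos": joint angles; "joint_velocities": joint speeds; "effort": joint torques, N m; "position": TCP position; "tcp_rot": TCP orientation; "force": force on the tool from outside, world axes, zero at the start; "wrist_torque": the same for the moment, N m; "width": opening from 0.0 (shut) to 1.0 (fully open); "finger_force": force on a finger pad.
Only numpy, scipy, OpenCV 4.12 (cv2) and the standard library are available. Lean on these libraries where they do the work, as an engineer would, in place of code of your own. Each camera call takes 0.05 s, during which the arm holds its last target. There are 200 camera calls.

## Working session

There is one attempt and no reset: what is moved stays moved. The work goes in short steps, Python scripts to look and compute and a shell command to move; the robot and the scene stay as the last step left them, time stands still between calls to the robot, and variables do not carry over. Pictures are saved under pics/ and viewed, at most 10 in all, crops included, and the job is handed in when it is done.

```bash
ls; mkdir -p pics; python3 - <<'E'
from station import ctrl
import cv2,numpy as np
np.set_printoptions(precision=4,suppress=True)
for n in("side","top"):
    im=ctrl.get_image(n); cv2.imwrite(f"pics/{n}0.png",im[:,:,::-1])
    c=ctrl.camera_info(n); print(n,np.array(c["K"]),np.array(c["world_from_camera"]),[k for k in c])
    for t in ["square_key","round_key","ring_key","key_block","water_filter","keyway","lever_grip","lever_axis","inlet_lever"]:
        try: print(t,[(np.round(d["rect"],1).tolist(),round(d["conf"],2)) for d in ctrl.search_frame(n,t)[:3]])
        except Exception as e: print(t,e)
print(ctrl.get_obs(),ctrl.nose_length)
E
```

```text
pics
side [[346.6487   0.     253.1844]
 [  0.     346.6487 185.8682]
 [  0.       0.       1.    ]] [[-0.9492  0.2647 -0.1702  0.3987]
 [-0.3147 -0.8004  0.5102  0.1981]
 [-0.0011  0.5378  0.843   0.7982]
 [ 0.      0.      0.      1.    ]] ['K', 'world_from_camera']
square_key [([274.8, 162.7, 284.7, 174.6], 0.46)]
round_key [([278.8, 153.8, 287.5, 164.0], 0.47), ([266.7, 145.6, 296.5, 188.1], 0.37)]
ring_key [([279.0, 153.0, 286.2, 162.1], 0.46)]
key_block [([266.2, 145.9, 299.7, 189.9], 0.83), ([242.2, 263.0, 290.3, 279.4], 0.45)]
water_filter [([203.7, 197.5, 297.0, 311.7], 0.87)]
keyway [([204.2, 201.3, 290.3, 315.4], 0.82)]
lever_grip [([244.2, 264.5, 289.9, 278.2], 0.69), ([204.9, 196.8, 293.8, 311.7], 0.48)]
lever_axis [([205.3, 197.1, 293.7, 314.5], 0.73)]
inlet_lever [([246.2, 270.2, 288.7, 276.5], 0.88)]
top [[460.3936   0.     253.8959]
 [  0.     460.3936 189.675 ]
 [  0.       0.       1.    ]] [[ 0.0017  0.9751 -0.2216  0.3001]
 [-1.      0.0023  0.0028 -0.2449]
 [ 0.0033  0.2215  0.9751  1.2286]
 [ 0.      0.      0.      1.    ]] ['K', 'world_from_camera']
square_ke
[... 351 characters left out ...]
, 0.43)]
lever_grip [([162.1, 216.6, 179.8, 252.7], 0.58)]
lever_axis [([146.0, 172.2, 255.9, 261.3], 0.75), ([214.2, 127.0, 274.9, 157.5], 0.49)]
inlet_lever [([160.5, 215.1, 176.7, 252.6], 0.72)]
{'t': 1.0, 'joint_pos': array([ 1.1004,  0.3507,  1.6518,  0.    ,  1.1391, -0.0846]), 'joint_velocities': array([ 0.0007,  0.0003, -0.0002, -0.0001,  0.0005,  0.0008]), 'effort': array([ -0.0007, -49.7227, -28.5502,   0.0698,   0.0218,  -0.    ]), 'position': array([0.2069, 0.5096, 0.2357]), 'tcp_rot': array([-0.    ,  0.1917,  0.9815,  0.    ]), 'force': array([-0.211 , -0.897 , -0.0603]), 'wrist_torque': array([ 0.0316, -0.0314,  0.0188]), 'finger_force': 0.0, 'width': 1.0006130209345674} 0.017
```

```bash
python3 - <<'E'
import cv2
a=cv2.imread("pics/top0.png")[160:270,130:330]; cv2.imwrite("pics/topc.png",cv2.resize(a,None,fx=4,fy=4,interpolation=cv2.INTER_CUBIC))
b=cv2.imread("pics/side0.png")[140:320,195:305]; cv2.imwrite("pics/sidec.png",cv2.resize(b,None,fx=3.3,fy=3.3,interpolation=cv2.INTER_CUBIC))
E
```

```text
(no output)
```

View pics/topc.png

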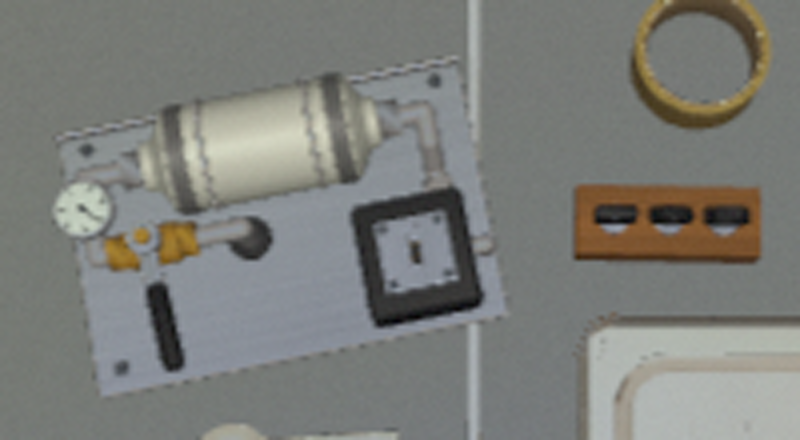

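View pics/sidec.png

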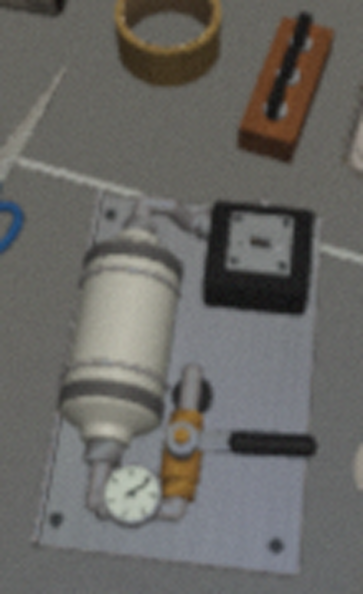

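The top view shows the filter at left: lever pivot at about crop (140,237), sleeve (165,327), keyway (416,251). The key block is at right with keys at (615,215), (671,215) and (727,215). The side view shows the same, with the keyway at (260,242). I need averaged, enlarged crops to identify the bows and measure subpixel.

```bash
python3 - <<'E'
from station import ctrl
import cv2,numpy as np
A={n:np.mean([ctrl.get_image(n).astype(float) for _ in range(8)],0)[:,:,::-1] for n in("side","top")}
np.savez("avg0.npz",**A)
def crop(n,x0,y0,x1,y1,s): return cv2.resize(A[n][y0:y1,x0:x1],None,fx=s,fy=s,interpolation=cv2.INTER_CUBIC).clip(0,255).astype(np.uint8)
a=crop("top",268,203,326,230,10); b=crop("side",262,140,304,192,6)
c=crop("top",215,200,258,250,6); d=crop("side",250,195,300,240,6)
canvas=np.zeros((600,800,3),np.uint8)
for im,(x,y) in((a,(0,0)),(b,(0,275)),(c,(260,275)),(d,(525,275))): 
    h,w=im.shape[:2]; canvas[y:y+h,x:x+w]=im[:600-y,:800-x]
cv2.imwrite("pics/det.png",canvas)
E
```

```text
(no output)
```

View pics/det.png

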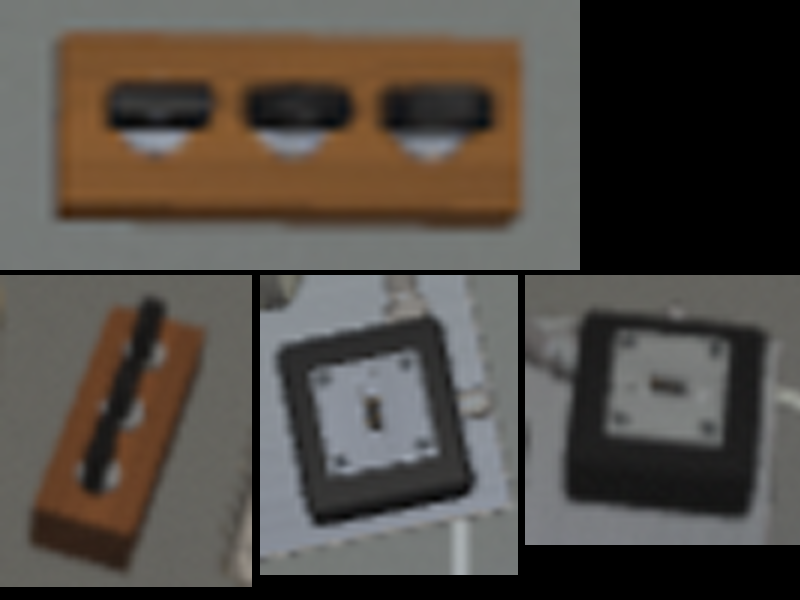

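```bash
cat > h.py <<'E'
import numpy as np,cv2
from scipy.optimize import least_squares
from station import ctrl
np.set_printoptions(precision=4,suppress=True)
C={n:ctrl.camera_info(n) for n in("side","top")}
def proj(n,P):
    K=np.array(C[n]["K"]);T=np.linalg.inv(np.array(C[n]["world_from_camera"]))
    P=np.atleast_2d(P);p=P@T[:3,:3].T+T[:3,3];p=p*[1,-1,-1];q=p@K.T;return q[:,:2]/q[:,2:]
def tri(obs): # obs: {cam: px}
    return least_squares(lambda X:np.concatenate([(proj(n,X)[0]-u) for n,u in obs.items()]),[.4,0,.05]).x
def w(pose,L):
    x,y,a=pose[:3];L=np.atleast_2d(L);c,s=np.cos(a),np.sin(a)
    return np.c_[x+c*L[:,0]-s*L[:,1],y+s*L[:,0]+c*L[:,1],L[:,2]]
def fit(L,obs,x0=(.4,0,0),cams=("side","top")): # z free (4th)
    f=lambda p:np.concatenate([(proj(n,w(p,L)+[0,0,p[3]])-obs[n]).ravel() for n in cams])
    r=least_squares(f,list(x0)+[0]);return r.x,r.fun
E
cat > m1.py <<'E'
from h import *
def px(pts,ox,oy,s,x0,y0): return [((u-ox+.5)/s-.5+x0,(v-oy+.5)/s-.5+y0) for u,v in pts]
T=px([(311,367),(427,345),(438,455),(335,474),(374,412)],260,275,6,215,200)
S=px([(612,328),(728,338),(720,445),(606,434),(668,386)],525,275,6,250,195)
q=.023
B={(1,1):0,(1,-1):1,(-1,-1):2,(-1,1):3}
L=np.array([(q*a-.040,q*b-.085,.052) for a,b in B]+[(-.04,-.085,.052)])
So=[S[3],S[0],S[1],S[2],S[4]]
p,r=fit(L,dict(top=T,side=So)); print("filter",p,"res",r)
print("keyway tri",tri(dict(top=T[4],side=S[4])),"fit",w(p,[-.04,-.085,.052]))
T2=px([(62,33),(522,40),(520,212),(60,207)],0,0,10,268,203)
S2=px([(33,512),(112,308),(205,328),(130,540)],0,275,6,262,140)
Lb=np.array([(.023,.061,.032),(.023,-.061,.032),(-.023,-.061,.032),(-.023,.061,.032)])
pb,rb=fit(Lb,dict(top=T2,side=S2)); print("block",pb,"res",rb)
for y in(.036,0,-.036): print("key",w(pb,[0,y,.032]))
# lever sleeve ends
s=px([(157,283),(175,370)],0,0,4,130,160); 
s2=[((u+.5)/3.3-.5+195,(v+.5)/3.3-.5+140) for u,v in[(231,441),(314,446)]]
E1=[tri(dict(top=s[i],side=s2[i])) for i in(0,1)]; d=E1[1]-E1[0]
print("sleeve",E1,np.linalg.norm(d),"axis",w(p,[-.002,.08,.083]))
ang=np.arctan2(d[1],d[0])-p[2]; print("lever", (ang+np.pi)%(2*np.pi))
A=np.load("avg0.npz")
v=[]
for n,b,s_ in(("top",(268,203,326,230),13),("side",(262,140,304,192),9)):
    m=cv2.resize(A[n][b[1]:b[3],b[0]:b[2]]*2.2,None,fx=s_,fy=s_,interpolation=cv2.INTER_CUBIC).clip(0,255).astype(np.uint8);v.append(m)
o=np.zeros((800//1,800,3),np.uint8)[:600]
o[:351,:754]=v[0]; m=cv2.resize(v[1],None,fx=.5,fy=.5); o[355:355+m.shape[0],:m.shape[1]]=m
cv2.imwrite("pics/keys.png",o)
E
python3 m1.py
```

```text
filter [ 0.5024 -0.1056  0.2025 -0.0041] res [-0.7276 -0.9598  0.1834  0.2366 -0.672   0.4576 -0.7123 -0.7917 -0.7365
 -0.344   0.5118  1.017  -1.433   1.2078  0.1833  0.1127 -0.1783  0.4827
  0.3969  0.3757]
keyway tri [ 0.4795 -0.1958  0.0497] fit [[ 0.4804 -0.1969  0.052 ]]
block [ 0.5037 -0.3612 -0.0115 -0.0028] res [-0.5213 -0.5302 -0.5721 -0.2477 -0.4445  0.5432 -0.1189 -0.4957 -0.2208
  0.519  -0.1936  0.442   0.3294  0.4538 -0.0855  0.326 ]
key [[ 0.5041 -0.3252  0.032 ]]
key [[ 0.5037 -0.3612  0.032 ]]
key [[ 0.5032 -0.3972  0.032 ]]
sleeve [array([ 0.4532, -0.0354,  0.0818]), array([ 0.4008, -0.0489,  0.0816])] 0.0541403407178776 axis [[ 0.4844 -0.0276  0.083 ]]
lever 0.0491981236450334
```

View pics/keys.png

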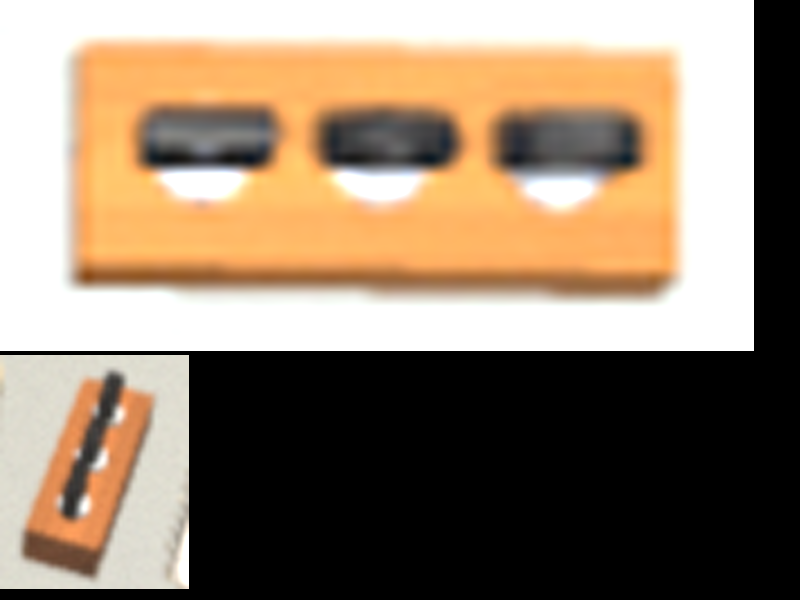

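The left bow has a straight bright line across it and the other two shade differently, which isn't conclusive. I'll compare synthetic silhouettes in both views to settle it.

```bash
cat > sil.py <<'E'
from h import *
A=np.load("avg0.npz"); pb=np.array([.5037,-.3612,-.0115])
t=np.linspace(0,2*np.pi,40)
def shape(sq,y):
    if sq: pts=[(a*.0045,y+b*.014,.032+z) for a in(-1,1) for b in(-1,1) for z in(.004,.032)]
    else: pts=[(a*.0045,y+.015*np.cos(k),.032+.0185+.015*np.sin(k)) for a in(-1,1) for k in t]
    return w(pb,pts)
Y=(.036,0,-.036); s=8
for n,b in(("top",(268,203,326,230)),("side",(262,140,304,192))):
    g=A[n].max(2)[b[1]:b[3],b[0]:b[2]]  # black keys dark in all channels; wood red ~120
    obs=np.clip((85-g)/50,0,1)
    for h in range(-1,3):
        best=(-9,)
        for dx in np.arange(-1.5,1.6,.25):
            for dy in np.arange(-1.5,1.6,.25):
                m=np.zeros((g.shape[0]*s,g.shape[1]*s),np.uint8)
                for i,y in enumerate(Y):
                    q=(proj(n,shape(i==h,y))-[b[0],b[1]]+[.5+dx,.5+dy])*s
                    cv2.fillConvexPoly(m,cv2.convexHull(q.astype(np.int32)),255)
                m=cv2.resize(m,g.shape[::-1],interpolation=cv2.INTER_AREA)/255.
                m=cv2.GaussianBlur(m,(0,0),.5)
                c=np.corrcoef(m.ravel(),obs.ravel())[0,1]
                if c>best[0]: best=(c,dx,dy)
        print(n,"square index(0=left)",h,best)
g=A["top"].mean(2)
print(g[209:220,276:320].round().astype(int))
E
python3 sil.py
```

```text
top square index(0=left) -1 (np.float64(0.872928707320278), np.float64(-0.25), np.float64(-0.5))
top square index(0=left) 0 (np.float64(0.869412994764447), np.float64(-0.25), np.float64(-0.5))
top square index(0=left) 1 (np.float64(0.8677281101420649), np.float64(-0.25), np.float64(-0.5))
top square index(0=left) 2 (np.float64(0.863165254896289), np.float64(-0.25), np.float64(-0.5))
side square index(0=left) -1 (np.float64(0.7932366514056074), np.float64(0.25), np.float64(0.5))
side square index(0=left) 0 (np.float64(0.7892958073980808), np.float64(0.5), np.float64(-0.25))
side square index(0=left) 1 (np.float64(0.7866747951308054), np.float64(0.25), np.float64(0.5))
side square index(0=left) 2 (np.float64(0.7867914915684133), np.float64(0.0), np.float64(1.0))
[[ 84  84  84  83  84  84  84  85  84  84  84  85  85  86  85  86  84  85
   86  87  86  87  86  86  86  87  87  86  87  86  83  82  82  83  82  82
   82  83  83  83  83  83  83  83]
 [ 83  83  83  83  84  83  83  88  88  83  84  84  84  84  84  83  84  83
   84  84  83  84  83  84  85  84  84  84  84  84  84  83  83  83  84  8
[... 984 characters left out ...]
7 139 140 118  90  87  89  91  92  88 101
  128 120 106 108 109 110 103  88  85  89  90  88  75  76  77  82  85  86
   85  83  66  61  75  84  88  90]
 [ 91  91  92  92  94 122 142 148 153 138 109  92  92  91  90  91  92  95
  115 135 142 145 147 123  97  91  90  90  90  91  88  86 111 134 140 142
  143 116  89  86  88  89  89  90]
 [ 90  91  91  91  90  98 100  94 103 102  93  90  89  90  90  90  90  89
   94  95 104 109 102  95  90  90  90  89  89  89  90  88  92 102 124 130
  109  92  89  89  89  89  89  90]
 [ 85  86  86  86  86  86  85  83  84  86  86  86  85  85  84  84  84  84
   84  83  85  86  84  83  84  84  85  85  85  85  84  85  83  85  92  93
   86  83  85  85  83  84  84  84]]
```

The left key (largest y) has uniform shading rows, as a flat top would, while the other two shade like cylinders. The detectors and the silhouette fit agree that the left key is square. Next I'll work out the moves to the lever.

```bash
cat > mv.py <<'E'
from h import *
from scipy.spatial.transform import Rotation as R
def tool(o=None):
    o=o or ctrl.get_obs(); q=o["tcp_rot"]; return np.array(o["position"]),R.from_quat([q[1],q[2],q[3],q[0]])
def yaw(r): x=r.as_matrix()[:,0]; return np.arctan2(x[1],x[0])
def target(pos,yw,frm=None):
    """tool x axis at world angle yw, z down -> row values in 8 cm / 180 deg"""
    p,r=frm or tool(); rt=R.from_euler("z",yw)*R.from_euler("x",np.pi)
    return np.r_[r.inv().apply(np.array(pos)-p)/.08,(r.inv()*rt).as_rotvec()/np.pi]
E
python3 - <<'E'
from mv import *
p,r=tool(); print(p,yaw(r),r.as_matrix())
F=np.array([.5024,-.1056,.2025]); ax=w(F,[-.002,.08,.083])[0]
for th in(.049,.785):
    a=F[2]+np.pi+th; g=ax+.06*np.array([np.cos(a),np.sin(a),0]); print(th,g,"yaw lever",(a-np.pi))
    print(target(g,a-np.pi),target(g,a))
print(proj("top",w([.5037,-.3612,-.0115],[(0,.022,.064),(0,.05,.064),(-.0045,.036,.064)])))
E
```

```text
[0.2069 0.5096 0.2356] 2.7558173765869722 [[-0.9265  0.3763 -0.    ]
 [ 0.3763  0.9265  0.    ]
 [ 0.      0.     -1.    ]]
0.049 [ 0.4262 -0.0426  0.083 ] yaw lever 0.25150000000000006
[-5.1369 -5.3631  1.9079 -0.     -0.      0.7971] [-5.1369 -5.3631  1.9079  0.     -0.     -0.2029]
0.785 [ 0.4513 -0.0777  0.083 ] yaw lever 0.9874999999999998
[-5.5925 -5.6522  1.9079  0.     -0.      0.5629] [-5.5925 -5.6522  1.9079  0.      0.     -0.4371]
[[289.3092 212.8461]
 [278.3961 212.6983]
 [283.8549 214.5035]]
```

```bash
for i in 1 2 3 4 5 6; do python3 -m pendant '[{"x":-0.43,"y":-0.45},{"x":-0.86,"y":-0.89},{"x":-0.86,"y":-0.89}]' | tail -1; done
for i in 1 2; do python3 -m pendant '[{"az":0.4},{"az":0.4},{"az":0.4},{"az":0.4},{"az":0.4},{"az":0.4},{"az":0.4},{"az":0.4},{"az":0.4},{"az":0.4},{"az":0.4}]'|tail -1; done
python3 - <<'E'
from mv import *
o=ctrl.get_obs(); print(o["t"],o["joint_pos"],o["force"]); print(target([.4262,-.0426,.083],.2515))
im=ctrl.get_image("top"); 
E
```

```text
1.8 [ 1.1004  0.3507  1.6518  0.      1.1391 -0.0846] [ 0.6934 -0.1313 -0.196 ]
[-5.1366 -5.3636  1.9079 -0.     -0.      0.7971]schema error: expected keys x, y, z, ax, ay, az
schema error: expected keys x, y, z, ax, ay, az
schema error: expected keys x, y, z, ax, ay, az
schema error: expected keys x, y, z, ax, ay, az
schema error: expected keys x, y, z, ax, ay, az
schema error: expected keys x, y, z, ax, ay, az
schema error: expected keys x, y, z, ax, ay, az
schema error: expected keys x, y, z, ax, ay, az
```

```bash
for i in 1 2 3 4 5 6; do python3 -m pendant '[{"x":-0.43,"y":-0.45,"z":0,"ax":0,"ay":0,"az":0},{"x":-0.86,"y":-0.89,"z":0,"ax":0,"ay":0,"az":0},{"x":-0.86,"y":-0.89,"z":0,"ax":0,"ay":0,"az":0}]' | tail -1; done
for i in 1 2; do python3 -m pendant '[{"x":0,"y":0,"z":0,"ax":0,"ay":0,"az":0.1},{"x":0,"y":0,"z":0,"ax":0,"ay":0,"az":0.2},{"x":0,"y":0,"z":0,"ax":0,"ay":0,"az":0.3},{"x":0,"y":0,"z":0,"ax":0,"ay":0,"az":0.4},{"x":0,"y":0,"z":0,"ax":0,"ay":0,"az":0.4},{"x":0,"y":0,"z":0,"ax":0,"ay":0,"az":0.4},{"x":0,"y":0,"z":0,"ax":0,"ay":0,"az":0.4},{"x":0,"y":0,"z":0,"ax":0,"ay":0,"az":0.4},{"x":0,"y":0,"z":0,"ax":0,"ay":0,"az":0.4},{"x":0,"y":0,"z":0,"ax":0,"ay":0,"az":0.4},{"x":0,"y":0,"z":0,"ax":0,"ay":0,"az":0.4}]'|tail -1; done
python3 - <<'E'
from mv import *
o=ctrl.get_obs(); print(o["t"],o["joint_pos"],o["force"]); print(target([.4262,-.0426,.083],.2515))
E
```

```text
finger_force: 0.0
finger_force: 0.0
finger_force: 0.0
finger_force: 0.0
finger_force: 0.0
finger_force: 0.0
finger_force: 0.0
finger_force: 0.0
5.1833 [-0.2048  0.1305  1.9403 -0.      1.0707  1.1254] [-0.2894  0.4728 -0.7646]
[-0.0329  0.0051  1.9085  0.     -0.     -0.0035]
```

```bash
python3 -m pendant '[{"x":-0.03,"y":0,"z":0.4,"ax":0,"ay":0,"az":0},{"x":-0.03,"y":0,"z":0.8,"ax":0,"ay":0,"az":0},{"x":-0.03,"y":0,"z":0.95,"ax":0,"ay":0,"az":0},{"x":-0.03,"y":0,"z":0.95,"ax":0,"ay":0,"az":0}]' 0.4 8 | tail -1
python3 -m pendant '[{"x":0,"y":0,"z":0.4,"ax":0,"ay":0,"az":0},{"x":0,"y":0,"z":0.7,"ax":0,"ay":0,"az":0},{"x":0,"y":0,"z":0.95,"ax":0,"ay":0,"az":0},{"x":0,"y":0,"z":0.95,"ax":0,"ay":0,"az":0}]' | tail -1
python3 -m pendant '[{"x":0,"y":0,"z":0,"ax":0,"ay":0,"az":0},{"x":0,"y":0,"z":0,"ax":0,"ay":0,"az":0},{"x":0,"y":0,"z":0,"ax":0,"ay":0,"az":0},{"x":0,"y":0,"z":0,"ax":0,"ay":0,"az":0},{"x":0,"y":0,"z":0,"ax":0,"ay":0,"az":0},{"x":0,"y":0,"z":0,"ax":0,"ay":0,"az":0},{"x":0,"y":0,"z":0,"ax":0,"ay":0,"az":0},{"x":0,"y":0,"z":0,"ax":0,"ay":0,"az":0}]' 1 8
python3 - <<'E'
from mv import *
o=ctrl.get_obs(); print(o["t"],o["position"],yaw(tool()[1]),o["force"],o["wrist_torque"]); 
p,r=tool();y0=yaw(r)
# arc about axis, tool at 60 mm
F=np.array([.5024,-.1056,.2025]); ax=w(F,[-.002,.08,.083])[0]; print("r",np.linalg.norm((p-ax)[:2]))
for th in np.linspace(.049,.785,9)[1:]:
    a=F[2]+np.pi+th; g=ax+.06*np.array([np.cos(a),np.sin(a),0]);g[2]=p[2]; print(target(g,a-np.pi))
im=ctrl.get_image("side");cv2.imwrite("pics/s1.png",cv2.resize(im[150:330,190:330,::-1],None,fx=3,fy=3,interpolation=cv2.INTER_CUBIC))
E
```

```text
finger_force: 0.0
finger_force: 0.0
t: 6.52
position: [0.4264, -0.0421, 0.0839]
tcp_rot: [0.0, 0.993, 0.121, 0.0]
force: [-1.6, 1.0, 5.5]
width: 0.15
finger_force: 8.0
6.5167 [ 0.4264 -0.0421  0.0839] 0.24280957778071852 [-1.6094  0.9825  5.538 ] [0.2883 0.3165 0.0831]
r 0.05975531251449777
[ 0.0007  0.0743  0.      0.     -0.0001 -0.0321]
[ 0.0108  0.1425  0.      0.     -0.0001 -0.0613]
[ 0.0271  0.2095  0.      0.     -0.0001 -0.0906]
[ 0.0495  0.2748  0.      0.     -0.0001 -0.1199]
[ 0.0778  0.3377  0.      0.     -0.0001 -0.1492]
[ 0.1118  0.3977  0.      0.     -0.0001 -0.1785]
[ 0.1511  0.4544  0.      0.     -0.0001 -0.2078]
[ 0.1955  0.5072  0.0001  0.     -0.0001 -0.237 ]
```

View pics/s1.png

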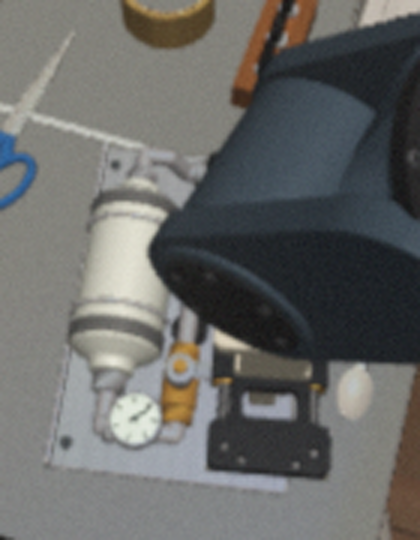

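The gripper is on the sleeve: the opening is 14 mm, which matches, and the side view shows the fingers at the lever. I'll sweep the arc.

```bash
python3 -m pendant '[{"x":0.001,"y":0.074,"z":0,"ax":0,"ay":0,"az":-0.03},{"x":0.011,"y":0.142,"z":0,"ax":0,"ay":0,"az":-0.06},{"x":0.027,"y":0.21,"z":0,"ax":0,"ay":0,"az":-0.09},{"x":0.05,"y":0.275,"z":0,"ax":0,"ay":0,"az":-0.12},{"x":0.078,"y":0.338,"z":0,"ax":0,"ay":0,"az":-0.15},{"x":0.112,"y":0.398,"z":0,"ax":0,"ay":0,"az":-0.18},{"x":0.151,"y":0.454,"z":0,"ax":0,"ay":0,"az":-0.208},{"x":0.196,"y":0.507,"z":0,"ax":0,"ay":0,"az":-0.237},{"x":0.196,"y":0.507,"z":0,"ax":0,"ay":0,"az":-0.237},{"x":0.196,"y":0.507,"z":0,"ax":0,"ay":0,"az":-0.237},{"x":0.196,"y":0.507,"z":0,"ax":0,"ay":0,"az":-0.237},{"x":0.196,"y":0.507,"z":0,"ax":0,"ay":0,"az":-0.237}]'
python3 - <<'E'
from mv import *
p,r=tool();F=np.array([.5024,-.1056,.2025]); ax=w(F,[-.002,.08,.083])[0];d=(p-ax)
print("lever",np.arctan2(d[1],d[0])-np.pi-F[2]+2*np.pi, np.hypot(*d[:2]),yaw(r)-F[2])
E
python3 -m pendant '[{"x":0,"y":0,"z":0,"ax":0,"ay":0,"az":0},{"x":0,"y":0,"z":0,"ax":0,"ay":0,"az":0},{"x":0,"y":0,"z":0,"ax":0,"ay":0,"az":0},{"x":0,"y":0,"z":-0.4,"ax":0,"ay":0,"az":0},{"x":0,"y":0,"z":-0.9,"ax":0,"ay":0,"az":0},{"x":0,"y":0,"z":-0.9,"ax":0,"ay":0,"az":0}]' 0.4
python3 - <<'E'
from mv import *
K=w([.5037,-.3612,-.0115],[0,.036,.032])[0]; print(K, target([K[0],K[1],.0555],np.pi/2-.0115))
E
```

```text
t: 7.57
position: [0.4521, -0.0773, 0.0838]
tcp_rot: [0.0, 0.881, 0.474, 0.001]
force: [4.9, 7.0, 0.2]
width: 0.153
finger_force: 8.1
lever 0.7927881526241567 0.05921436094947628 0.7844291401765136
t: 8.07
position: [0.4538, -0.0785, 0.161]
tcp_rot: [0.003, 0.881, 0.474, 0.003]
force: [1.0, 0.3, 0.3]
width: 0.534
finger_force: 0.0
[ 0.5041 -0.3252  0.032 ] [-2.229   2.2142  1.3305  0.0026 -0.     -0.1822]
```

```bash
for i in 1 2 3; do python3 -m pendant '[{"x":-0.37,"y":0.37,"z":0,"ax":0,"ay":0,"az":0},{"x":-0.743,"y":0.738,"z":0,"ax":0,"ay":0,"az":0},{"x":-0.743,"y":0.738,"z":0,"ax":0,"ay":0,"az":0}]' 0.5|grep posi; done
python3 -m pendant '[{"x":0,"y":0,"z":0,"ax":0,"ay":0,"az":-0.04},{"x":0,"y":0,"z":0,"ax":0,"ay":0,"az":-0.08},{"x":0,"y":0,"z":0,"ax":0,"ay":0,"az":-0.12},{"x":0,"y":0,"z":0,"ax":0,"ay":0,"az":-0.16},{"x":0,"y":0,"z":0,"ax":0,"ay":0,"az":-0.182},{"x":0,"y":0,"z":0,"ax":0,"ay":0,"az":-0.182},{"x":0,"y":0,"z":0,"ax":0,"ay":0,"az":-0.182}]' |grep -v finger
python3 - <<'E'
from mv import *
K=w([.5037,-.3612,-.0115],[0,.036,.032])[0]; print(target([K[0],K[1],.0555],np.pi/2-.0115))
A={n:np.mean([ctrl.get_image(n).astype(float) for _ in range(4)],0)[:,:,::-1] for n in("side","top")}
np.savez("avg1.npz",**A); o=np.zeros((600,800,3),np.uint8)
a=cv2.resize(A["top"][165:265,130:330],None,fx=3,fy=3,interpolation=cv2.INTER_CUBIC).clip(0,255); b=cv2.resize(A["side"][130:320,195:345],None,fx=3,fy=3).clip(0,255)[:600]
o[:300,:600]=a; b=cv2.resize(A["side"][120:230,225:325],None,fx=2.7,fy=2.7,interpolation=cv2.INTER_CUBIC).clip(0,255); o[302:302+b.shape[0],:b.shape[1]]=b[:298]
b=cv2.resize(A["side"][225:320,200:305],None,fx=3,fy=3,interpolation=cv2.INTER_CUBIC).clip(0,255); o[302:302+b.shape[0],300:300+b.shape[1]]=b
cv2.imwrite("pics/p2.png",o)
E
```

```text
position: [0.4692, -0.165, 0.1561]
position: [0.4853, -0.2474, 0.1557]
position: [0.5014, -0.3295, 0.1555]
t: 9.4
position: [0.5007, -0.3238, 0.1554]
tcp_rot: [-0.0, 0.712, 0.702, -0.0]
force: [-0.2, 0.5, -0.5]
width: 0.5
[-0.0175  0.0435  1.2493 -0.0001 -0.0001 -0.001 ]
```

View pics/p2.png

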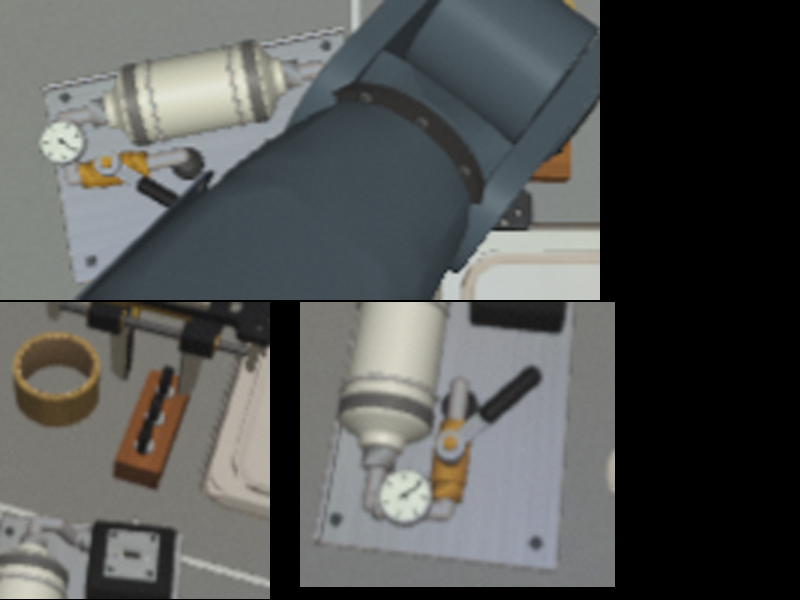

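```bash
python3 - <<'E'
from mv import *
F=np.array([.5024,-.1056,.2025])
def onz(n,u,z=.083): return least_squares(lambda X:(proj(n,[X[0],X[1],z])[0]-u),[.45,-.05]).x
f=lambda u,v:((u-300+.5)/3-.5+200,(v-302+.5)/3-.5+225)
a,b=onz("side",f(487,415)),onz("side",f(537,372)); d=b-a; print(np.arctan2(d[1],d[0])+np.pi-F[2],np.hypot(*d))
g=lambda u,v:((u+.5)/3.3-.5+195,(v+.5)/3.3-.5+140)
a,b=onz("side",g(231,441)),onz("side",g(314,446)); d=b-a; print(np.arctan2(d[1],d[0])+np.pi-F[2])
E
python3 -m pendant '[{"x":-0.018,"y":0.02,"z":0,"ax":0,"ay":0,"az":0},{"x":-0.018,"y":0.02,"z":0.3,"ax":0,"ay":0,"az":0},{"x":-0.018,"y":0.02,"z":0.6,"ax":0,"ay":0,"az":0},{"x":-0.018,"y":0.02,"z":0.6,"ax":0,"ay":0,"az":0}]' 0.7 |tail -1
python3 -m pendant '[{"x":0,"y":0,"z":0.2,"ax":0,"ay":0,"az":0},{"x":0,"y":0,"z":0.4,"ax":0,"ay":0,"az":0},{"x":0,"y":0,"z":0.6,"ax":0,"ay":0,"az":0},{"x":0,"y":0,"z":0.64,"ax":0,"ay":0,"az":0},{"x":0,"y":0,"z":0.64,"ax":0,"ay":0,"az":0}]' |grep -v finger
python3 -c "
from mv import *
print(target([.5041,-.3252,.0555],np.pi/2-.0115))
im=ctrl.get_image('side');cv2.imwrite('pics/s3.png',cv2.resize(im[130:210,240:340,::-1],None,fx=6,fy=6,interpolation=cv2.INTER_CUBIC))"
```

```text
0.8410273547791883 0.04942220790746557
0.05572547252829374
finger_force: 0.0
t: 10.55
position: [0.5023, -0.3256, 0.0564]
tcp_rot: [-0.001, 0.711, 0.703, -0.0]
force: [-0.2, -0.3, -0.5]
width: 0.302
[ 0.0048  0.0227  0.0118 -0.0003 -0.0002 -0.0002]
```

View pics/s3.png

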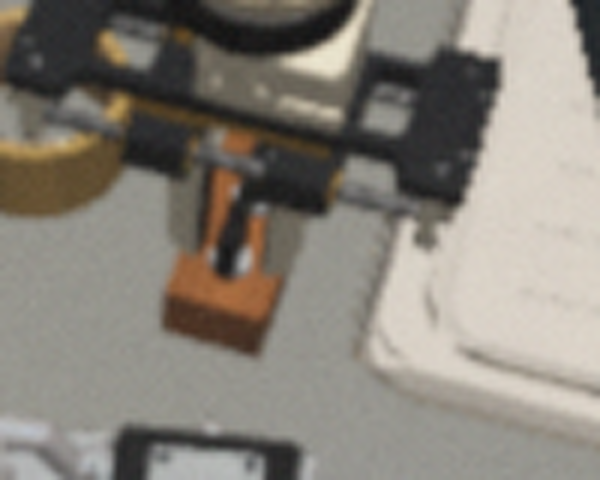

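The side view shows the fingers straddling only the nearest (square) key. Closing now.

```bash
python3 -m pendant '[{"x":0,"y":0.03,"z":0,"ax":0,"ay":0,"az":0},{"x":0,"y":0.03,"z":0,"ax":0,"ay":0,"az":0},{"x":0,"y":0.03,"z":0,"ax":0,"ay":0,"az":0},{"x":0,"y":0.03,"z":0,"ax":0,"ay":0,"az":0},{"x":0,"y":0.03,"z":0,"ax":0,"ay":0,"az":0},{"x":0,"y":0.03,"z":0,"ax":0,"ay":0,"az":0}]' 1 15
python3 -m pendant '[{"x":0,"y":0,"z":0,"ax":0,"ay":0,"az":0},{"x":0,"y":0,"z":0,"ax":0,"ay":0,"az":0},{"x":0,"y":0,"z":0,"ax":0,"ay":0,"az":0}]' 1 45
```

```text
t: 11.1
position: [0.5044, -0.3258, 0.0571]
tcp_rot: [-0.0, 0.711, 0.703, -0.0]
force: [-5.3, -1.3, 6.4]
width: 0.098
finger_force: 15.0
t: 11.35
position: [0.5044, -0.3258, 0.0571]
tcp_rot: [-0.0, 0.711, 0.703, -0.0]
force: [-4.7, 0.1, 6.7]
width: 0.091
finger_force: 45.0
```

```bash
python3 -m pendant '[{"x":0,"y":-0.015,"z":0,"ax":0,"ay":0,"az":0},{"x":0,"y":-0.015,"z":-0.1,"ax":0,"ay":0,"az":0},{"x":0,"y":-0.015,"z":-0.2,"ax":0,"ay":0,"az":0},{"x":0,"y":-0.015,"z":-0.3,"ax":0,"ay":0,"az":0},{"x":0,"y":-0.015,"z":-0.4,"ax":0,"ay":0,"az":0},{"x":0,"y":-0.015,"z":-0.6,"ax":0,"ay":0,"az":0},{"x":0,"y":-0.015,"z":-0.95,"ax":0,"ay":0,"az":0},{"x":0,"y":-0.015,"z":-0.95,"ax":0,"ay":0,"az":0},{"x":0,"y":-0.015,"z":-0.95,"ax":0,"ay":0,"az":0}]'
python3 - <<'E'
from mv import *
print(target([.4804,-.1969,.130],.2025+np.pi))
E
```

```text
t: 12.1
position: [0.5042, -0.3261, 0.1343]
tcp_rot: [0.002, 0.711, 0.703, 0.0]
force: [-0.9, 0.3, -1.3]
width: 0.093
finger_force: 45.0
[ 1.6113 -0.3174  0.0501  0.      0.0012 -0.5682]
```

```bash
for i in 1 2; do python3 -m pendant '[{"x":0.4,"y":-0.08,"z":0,"ax":0,"ay":0,"az":0},{"x":0.805,"y":-0.159,"z":0,"ax":0,"ay":0,"az":0},{"x":0.805,"y":-0.159,"z":0,"ax":0,"ay":0,"az":0}]'|tail -1; done
for i in 1 2; do python3 -m pendant '[{"x":0,"y":0,"z":0,"ax":0,"ay":0,"az":-0.04},{"x":0,"y":0,"z":0,"ax":0,"ay":0,"az":-0.08},{"x":0,"y":0,"z":0,"ax":0,"ay":0,"az":-0.12},{"x":0,"y":0,"z":0,"ax":0,"ay":0,"az":-0.16},{"x":0,"y":0,"z":0,"ax":0,"ay":0,"az":-0.2},{"x":0,"y":0,"z":0,"ax":0,"ay":0,"az":-0.24},{"x":0,"y":0,"z":0,"ax":0,"ay":0,"az":-0.284},{"x":0,"y":0,"z":0,"ax":0,"ay":0,"az":-0.284},{"x":0,"y":0,"z":0,"ax":0,"ay":0,"az":-0.284},{"x":0,"y":0,"z":0,"ax":0,"ay":0,"az":-0.284}]'|tail -1; done
python3 - <<'E'
from mv import *
o=ctrl.get_obs();print(o["t"],o["position"],o["joint_pos"],target([.4804,-.1969,.114],.2025+np.pi))
A={n:np.mean([ctrl.get_image(n).astype(float) for _ in range(4)],0)[:,:,::-1] for n in("side","top")}; np.savez("avg2.npz",**A)
a=cv2.resize(A["side"][170:250,230:310],None,fx=7,fy=7,interpolation=cv2.INTER_CUBIC).clip(0,255)
b=cv2.resize(A["top"][190:270,205:265],None,fx=3.9,fy=3.9,interpolation=cv2.INTER_CUBIC).clip(0,255)
o=np.zeros((570,800,3),np.uint8);o[:560,:560]=a;o[:b.shape[0],562:562+b.shape[1]]=b;cv2.imwrite("pics/p4.png",o)
E
```

```text
finger_force: 45.0
finger_force: 45.0
finger_force: 45.0
finger_force: 45.0
14.2667 [ 0.4797 -0.1966  0.1324] [-0.4787  0.4301  1.8263  0.      0.8853 -2.2461] [-0.0083 -0.006   0.23    0.     -0.     -0.0019]
```

View pics/p4.png

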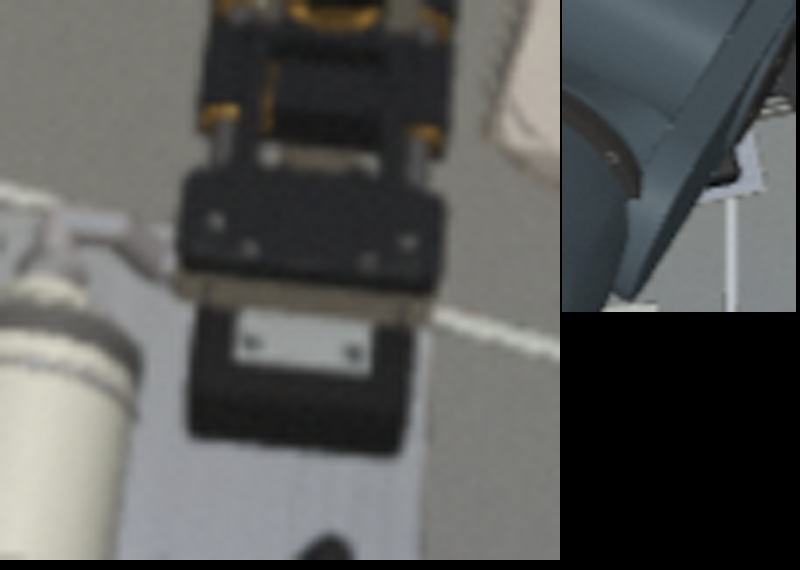

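The gripper hides the keyway in both views, so I'll descend by feel.

```bash
python3 -m pendant '[{"x":-0.008,"y":-0.004,"z":0.1,"ax":0,"ay":0,"az":-0.002},{"x":-0.008,"y":-0.004,"z":0.2,"ax":0,"ay":0,"az":-0.002},{"x":-0.008,"y":-0.004,"z":0.28,"ax":0,"ay":0,"az":-0.002},{"x":-0.008,"y":-0.004,"z":0.28,"ax":0,"ay":0,"az":-0.002}]'
for i in 1 2 3 4; do python3 -m pendant '[{"x":0,"y":0,"z":0.01,"ax":0,"ay":0,"az":0},{"x":0,"y":0,"z":0.02,"ax":0,"ay":0,"az":0},{"x":0,"y":0,"z":0.02,"ax":0,"ay":0,"az":0}]'|grep -E "posi|^force"; done
```

```text
t: 15.0
position: [0.4795, -0.1963, 0.1082]
tcp_rot: [-0.001, -0.104, 0.995, 0.001]
force: [0.3, 0.7, -0.1]
width: 0.09
finger_force: 45.0
position: [0.4804, -0.1968, 0.1085]
force: [0.1, -0.5, 0.5]
position: [0.4804, -0.1967, 0.1068]
force: [0.0, 0.2, -1.1]
position: [0.4805, -0.1966, 0.1054]
force: [-0.2, 1.8, 3.1]
position: [0.48, -0.1962, 0.1033]
force: [-0.1, 6.1, 0.0]
```

```bash
python3 -m pendant '[{"x":0,"y":0.008,"z":0,"ax":0,"ay":0,"az":0},{"x":0,"y":0.008,"z":0.0,"ax":0,"ay":0,"az":0}]'|grep -E "posi|^force"
for i in 1 2 3; do python3 -m pendant '[{"x":0,"y":0,"z":0.01,"ax":0,"ay":0,"az":0},{"x":0,"y":0,"z":0.02,"ax":0,"ay":0,"az":0},{"x":0,"y":0,"z":0.02,"ax":0,"ay":0,"az":0}]'|grep -E "posi|^force"; done; python3 -c "
from station import ctrl
print(ctrl.get_obs()['wrist_torque'])"
```

```text
position: [0.48, -0.1959, 0.1033]
force: [-1.0, 3.5, -1.0]
position: [0.4801, -0.1959, 0.1019]
force: [-0.6, 4.7, 1.0]
position: [0.4801, -0.1958, 0.1003]
force: [-0.6, 6.5, 1.3]
position: [0.4801, -0.1957, 0.0987]
force: [-0.9, 6.8, 1.9]
[ 1.56327062e+00  1.52021938e-01 -4.37984451e-04]
```

```bash
python3 -m pendant '[{"x":0,"y":0.012,"z":0,"ax":0,"ay":0,"az":0},{"x":0,"y":0.012,"z":0.0,"ax":0,"ay":0,"az":0}]'|grep -E "posi|^force"
for i in 1 2 3; do python3 -m pendant '[{"x":0,"y":0,"z":0.015,"ax":0,"ay":0,"az":0},{"x":0,"y":0,"z":0.03,"ax":0,"ay":0,"az":0},{"x":0,"y":0,"z":0.03,"ax":0,"ay":0,"az":0}]'|grep -E "posi|^force"; done; python3 -c "
from station import ctrl
print(ctrl.get_obs()['wrist_torque'])"
```

```text
position: [0.4801, -0.1954, 0.0988]
force: [-0.6, 1.5, -0.3]
position: [0.48, -0.1953, 0.0962]
force: [-0.6, 2.3, -0.8]
position: [0.48, -0.1952, 0.0938]
force: [-0.2, 2.2, -0.9]
position: [0.4799, -0.1951, 0.0914]
force: [-0.6, 2.8, -0.7]
[ 0.56243208  0.07589921 -0.053302  ]
```

```bash
for i in 1 2 3 4 5; do python3 -m pendant '[{"x":0,"y":0.002,"z":0.015,"ax":0,"ay":0,"az":0},{"x":0,"y":0.002,"z":0.03,"ax":0,"ay":0,"az":0},{"x":0,"y":0.002,"z":0.03,"ax":0,"ay":0,"az":0}]'|grep -E "posi|^force"; done
```

```text
position: [0.4799, -0.195, 0.089]
force: [-0.6, 2.1, -1.4]
position: [0.4798, -0.195, 0.0866]
force: [-1.0, 0.7, -0.9]
position: [0.4798, -0.1948, 0.0842]
force: [-0.8, -1.2, -1.5]
position: [0.4797, -0.1945, 0.0817]
force: [-1.9, -0.8, -1.0]
position: [0.4798, -0.1944, 0.0795]
force: [-2.4, -0.9, -0.5]
```

```bash
for i in 1 2 3 4; do python3 -m pendant '[{"x":0.003,"y":0,"z":0.01,"ax":0,"ay":0,"az":0},{"x":0.003,"y":0,"z":0.015,"ax":0,"ay":0,"az":0},{"x":0.003,"y":0,"z":0.015,"ax":0,"ay":0,"az":0}]'|grep -E "posi|^force|width"; done
```

```text
position: [0.4797, -0.1945, 0.0785]
force: [-3.2, -0.8, 1.9]
width: 0.093
position: [0.4796, -0.1945, 0.0772]
force: [-0.7, -2.6, 0.9]
width: 0.094
position: [0.4797, -0.1946, 0.077]
force: [-2.7, 2.1, 14.0]
width: 0.091
position: [0.4797, -0.1946, 0.0769]
force: [-7.0, 5.4, 29.4]
width: 0.093
```

The key is home: there is hard contact at TCP z 0.077, as predicted. I'll turn it clockwise with a firmer grip.

```bash
python3 -m pendant '[{"x":0.005,"y":0,"z":-0.006,"ax":0,"ay":0,"az":0},{"x":0.005,"y":0,"z":-0.006,"ax":0,"ay":0,"az":0},{"x":0.005,"y":0,"z":-0.006,"ax":0,"ay":0,"az":0},{"x":0.005,"y":0,"z":-0.006,"ax":0,"ay":0,"az":0}]' 1 60|grep -E "posi|^force"
for i in 1 2; do python3 -m pendant '[{"x":0,"y":0,"z":0,"ax":0,"ay":0,"az":0.03},{"x":0,"y":0,"z":0,"ax":0,"ay":0,"az":0.06},{"x":0,"y":0,"z":0,"ax":0,"ay":0,"az":0.09},{"x":0,"y":0,"z":0,"ax":0,"ay":0,"az":0.12},{"x":0,"y":0,"z":0,"ax":0,"ay":0,"az":0.12}]'; python3 -c "
from mv import *
o=ctrl.get_obs();print(o['wrist_torque'],.2025+np.pi-yaw(tool()[1])%6.2832,o['joint_pos'][5])"; done
```

```text
position: [0.4796, -0.1946, 0.0769]
force: [-3.6, 4.4, 20.9]
t: 20.83
position: [0.4797, -0.1949, 0.077]
tcp_rot: [0.001, 0.087, 0.996, -0.0]
force: [-2.5, 3.5, 20.9]
width: 0.094
finger_force: 60.0
[0.7091 0.6422 0.0261] 0.3774429715224139 -1.8724031911755161
t: 21.25
position: [0.4796, -0.1952, 0.0769]
tcp_rot: [0.002, 0.272, 0.962, -0.0]
force: [-3.1, 0.7, 20.3]
width: 0.09
finger_force: 60.0
[0.1998 0.8108 0.0536] 0.7541425922112461 -1.495476668917382
```

```bash
for i in 1 2; do python3 -m pendant '[{"x":0,"y":0,"z":0,"ax":0,"ay":0,"az":0.03},{"x":0,"y":0,"z":0,"ax":0,"ay":0,"az":0.06},{"x":0,"y":0,"z":0,"ax":0,"ay":0,"az":0.09},{"x":0,"y":0,"z":0,"ax":0,"ay":0,"az":0.12},{"x":0,"y":0,"z":0,"ax":0,"ay":0,"az":0.12}]' | grep -E "^t:|posi|^force"; python3 -c "
from mv import *
o=ctrl.get_obs();print(o['wrist_torque'],.2025+np.pi-yaw(tool()[1])%6.2832,o['joint_pos'][5])"; done
for i in 1 2 3; do python3 -m pendant '[{"x":0,"y":0,"z":0,"ax":0,"ay":0,"az":0.01},{"x":0,"y":0,"z":0,"ax":0,"ay":0,"az":0.02},{"x":0,"y":0,"z":0,"ax":0,"ay":0,"az":0.02}]' | grep -E "^t:|posi|^force"; python3 -c "
from mv import *
o=ctrl.get_obs();print(o['wrist_torque'],.2025+np.pi-yaw(tool()[1])%6.2832)"; done
```

```text
t: 21.67
position: [0.4794, -0.1954, 0.0769]
force: [-5.4, -1.8, 22.2]
[-0.2965  1.2486  0.0438] 1.1308535680381033 -1.1185388710411632
t: 22.08
position: [0.479, -0.1955, 0.0769]
force: [-8.4, -2.6, 22.3]
[-0.6049  1.7495  0.1372] 1.5076196535796798 -0.7415935476344269
t: 22.33
position: [0.479, -0.1955, 0.0769]
force: [-8.1, -2.2, 22.3]
[-0.5838  1.7997  0.219 ] 1.5664125552794221
t: 22.58
position: [0.4789, -0.1955, 0.0769]
force: [-9.2, -3.4, 23.5]
[-0.583   1.8734  0.1888] 1.6292150140468118
t: 22.83
position: [0.4789, -0.1955, 0.0769]
force: [-9.1, -3.4, 23.5]
[-0.6251  1.9352  0.218 ] 1.6920369035769252
```

```bash
for i in 1 2; do python3 -m pendant '[{"x":0,"y":-0.006,"z":0,"ax":0,"ay":0,"az":0.005},{"x":0,"y":-0.006,"z":0,"ax":0,"ay":0,"az":0.012},{"x":0,"y":-0.006,"z":0,"ax":0,"ay":0,"az":0.012}]' | grep -E "^t:|posi|^force"; python3 -c "
from mv import *
o=ctrl.get_obs();p,r=tool();print(o['wrist_torque'],.2025+np.pi-yaw(r)%6.2832,r.as_matrix()[:,2])"; done
```

```text
t: 23.08
position: [0.4787, -0.1955, 0.0769]
force: [-6.9, -2.7, 22.1]
[-0.5418  1.5014  0.2244] 1.729247278677512 [ 0.0017 -0.0019 -1.    ]
t: 23.33
position: [0.4785, -0.1956, 0.077]
force: [-5.8, -1.8, 19.3]
[-0.4237  1.1428  0.355 ] 1.766828253896473 [ 0.0025 -0.0021 -1.    ]
```

The torque has jumped to 0.355 N·m, so it is at the stop. I'll hold and verify.

```bash
python3 -m pendant '[{"x":0,"y":-0.003,"z":0,"ax":0,"ay":0,"az":0},{"x":0,"y":-0.003,"z":0,"ax":0,"ay":0,"az":0},{"x":0,"y":-0.003,"z":0,"ax":0,"ay":0,"az":0},{"x":0,"y":-0.003,"z":0,"ax":0,"ay":0,"az":0},{"x":0,"y":-0.003,"z":0,"ax":0,"ay":0,"az":0},{"x":0,"y":-0.003,"z":0,"ax":0,"ay":0,"az":0},{"x":0,"y":-0.003,"z":0,"ax":0,"ay":0,"az":0},{"x":0,"y":-0.003,"z":0,"ax":0,"ay":0,"az":0},{"x":0,"y":-0.003,"z":0,"ax":0,"ay":0,"az":0}]'
python3 -c "
from mv import *
o=ctrl.get_obs();print(o['wrist_torque'],.2025+np.pi-yaw(tool()[1])%6.2832)
im=ctrl.get_image('side');cv2.imwrite('pics/p5.png',cv2.resize(im[130:320,195:325,::-1],None,fx=3.1,fy=3.1,interpolation=cv2.INTER_CUBIC))"
```

```text
t: 24.08
position: [0.4785, -0.1956, 0.077]
tcp_rot: [0.002, 0.704, 0.71, 0.0]
force: [-3.5, -2.4, 19.3]
width: 0.091
finger_force: 60.1
[-0.2779  0.9158  0.3603] 1.7655683716196005
```

View pics/p5.png

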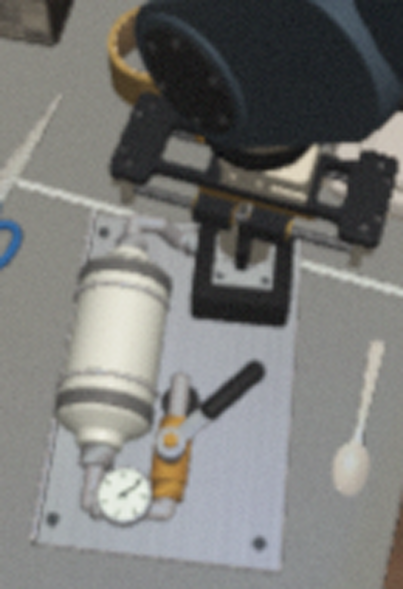

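The side view shows the key home in the faceplate and turned, with the lever at about 45°. A final numeric check of the lever before I hand in.

```bash
python3 - <<'E'
from mv import *
F=np.array([.5024,-.1056,.2025]);im=np.load("avg1.npz")["side"]
def onz(n,u,z=.083): return least_squares(lambda X:(proj(n,[X[0],X[1],z])[0]-u),[.45,-.05]).x
x0,y0,x1,y1=258,244,286,268
m=(im[y0:y1,x0:x1].max(2)<60).astype(np.uint8)
n,l,s,c=cv2.connectedComponentsWithStats(m)
i=1+np.argmax(s[1:,4]); ys,xs=np.where(l==i); P=np.array([onz("side",(x+x0,y+y0)) for x,y in zip(xs,ys)])
d=np.linalg.svd(P-P.mean(0))[2][0]; d=d*np.sign(-d[0])
print(len(P),P.mean(0),"angle",np.arctan2(d[1],d[0])+np.pi-F[2])
e=P.mean(0)-w(F,[-.002,.08,.083])[0][:2]; print(np.arctan2(e[1],e[0])+np.pi-F[2],np.hypot(*e))
E
```

```text
129 [ 0.4529 -0.0758] angle 0.8451504156484854
0.7902039361213268 0.05750795638035127
```

```bash
python3 -c "
from station import ctrl
print(ctrl.hand_in())"
```

```text
the job is handed in; nothing more can be done
None
```

I handed the job in at about 24 s of the 61 s limit, with the lever half open (measured 0.79–0.85 rad), the square-bowed key home in the flush valve, and the gripper still holding it turned against the stop; the hand-in did not return a verdict.

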